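# Shim the rocking lamp base

### The arm

A 6-joint arm with a two-finger parallel gripper is mounted at the origin on the work surface. World frame = base frame: x ahead of the robot, y to its left, z up, the work surface at z = 0. Lengths are in m, angles in rad, forces in N, time in s.
With the tool pointing down it reaches from about 0.35 to 0.85 m from the base axis. Payload 8.1 kg.
Tool frame: the origin (TCP) lies on the mounting face of the last link; the fingertips stand 186 mm ahead of it and the grasp point (between the pads) lies 167 mm ahead of it; z points along the fingers, y is the direction in which the jaws open and shut (so a half turn about z gives the same grasp; the last joint's range is limited). The gripper opens to 93 mm and grips with 3 to 60 N. Pads are 15 mm wide; open, the fingers measure 128 mm over their backs; the gripper's body (75 mm by 188 mm) begins 65 mm behind the grasp point.
Start: joints at [1.194, 0.13, 1.488, -0, 1.523, -0.085], TCP at [0.173, 0.575, 0.405] pointing down, gripper open.
Joint ranges: [-2.96, 2.96], [-0.89, 2.26], [0.02, 2.5], [-1.34, 4.48], [0, 2.73], [-2.66, 2.66]. Speed limits (rad/s): [2.39, 2.39, 2.79, 3.14, 3.14, 3.14].

### API

Orientations are given as a rotation vector (axis times angle).
In Python, from plant import robot, read_camera, spotter gives the robot as it stands.
- The arm moves only by the tool arm_command, never from a script. Its arguments are lists of equal length, an entry for each row: "xyz": the shift along the world's x, y, z in cm, a list of three; "turn": the turn, a rotation vector about the world's x, y, z in rad, a list of three. A call has 1 to 12 rows; each row shifts and turns the commanded pose from where the row before left it; what a row does not reach is not made up. A row lasts 1/8 s, in which the tool goes at most 62.5 mm and 10.7 degrees, less where a joint would pass 70% of its speed; a pose out of reach is approached as far as the arm can. A call is refused whole if a number of a shift passes 6.25 or a number of a turn 0.188, either way. A call with a gripper value outside its range is refused whole. "gripper" is the finger opening in cm, from 0 to 9.3, set as the call begins (left out, the last holds). The fingers move at their own pace and stop on an object; "force" is the grip in N (left out, the last holds). Time passes only in rows, so rows that do not move let the fingers close. It gives the time, the measured TCP pose, the force and the opening at its end, in the units of the state.
- robot.read_state(): the state, without advancing time (a new reading comes with each control period).
- read_camera(name): name is "scene" or "top"; returns a dict with "frame" (420x560x3 uint8, red, green, blue), "z_map" (420x560 float32, m along the optical axis (not along the pixel's ray), 0 where there is no reading), "fx", "fy", "cx", "cy" (pixels), "distortion" ([k1, k2, p1, p2, k3] as OpenCV has them; the pictures are not rectified), "eye" and "orientation" of the camera in the world. Camera axes: x right, y down, z forward; pixel columns grow to the right and rows downward; lengths in m; the calibration is good to about 2 mm. A picture is of the moment at which its call begins.
- robot.close_job(): hands the job in, once; it reports no verdict.
Trained networks look in a picture, given as the dict that the camera call returned (one of the last four; its "shot" number tells which), for a name from the list of things; names that differ only in an ending like _2 or _b are one class to them, and where a whole thing is asked for, a point or a joint stands for the part that bears it (a point fixed in the world has none). Each returns a list of dicts, best first, with "confidence" (0 to 1); they miss things now and then, are a little off and sometimes report something else, mostly with a low value. They report only what shows in the picture. A call takes as long as a camera call. They do not tell look-alikes from the thing itself.
- spotter.masks_of(picture, query): "pixels" (420x560 bool, what is visible of it) and "centre" ([row, column] in pixels, amid what is visible of it).
The state is a dict: "t": time; "q": joint angles; "dq": joint speeds; "joint_torque": joint torques, N m; "tool_pos": TCP position; "orientation": TCP orientation; "force": force on the tool from outside, world axes, zero at the start; "wrist_torque": the same for the moment, N m; "opening": finger opening in m.
Only numpy, scipy, OpenCV 4.12 (cv2) and the standard library are available. Lean on these libraries where they do the work, as an engineer would, in place of code of your own. Each camera call takes 0.05 s, during which the arm holds its last target. There are 200 camera calls.

### The job

The unfinished lamp base on the bench rocks because one of its four rubber feet is too short. Push the wooden wedge, thin end first, under the short foot until the lamp base stands level and no longer rocks, then press down with the fingertips on the corner of the board diagonally opposite to check that it is firm. Only push and press: lift nothing, leave the lamp base standing where it is, and do not disturb the other things on the bench.

Things in the scene. Friction and masses are not known exactly. Their poses are not given: they have to be found in the camera images.
- lamp: Loose lamp base, 1.0 to 1.7 kg: plywood board 230 x 230 x 22 mm, top 47 mm above the bench when level. Four rubber feet (radius 14 mm, slightly domed) at x, y = +-90 mm, 25 mm long, but the one at (-90, -90) only 16 mm; left alone it leans onto that foot (4 degrees), the opposite foot in the air. Origin: board centre at bench level; x, y along the sides, z up through the board (vertical when level).
- short_foot (a point): Centre of the underside of the short foot, at the corner next to the grey driver box; it touches the bench at the start and is 9 mm above it when the board is level. Wedging beyond level lifts another foot and tilts the board again.
- far_corner (a point): Point on the top of the lamp board straight above the foot diagonally opposite the short one, 25 mm in from both edges: the place to press for the check.
- stem (a point): Top of the upright brass stem with black lampholder (radius 22 mm) on the lamp board, 150 mm above the bench, at the board's centre: mind the gripper. A flat grey metal driver box, 60 x 60 x 20 mm, is fixed on the board, centred at x, y = -56 mm.
- wedge: Loose wooden wedge, about 60 g, 110 mm long (x), 50 mm wide (y), rising from 2 mm at the thin end (+x) to 20 mm at the thick end (-x, an upright flat face). Lies flat near the short foot, thin end roughly towards it but seldom in line. Origin: centre of its underside. Level is reached with the thin end roughly 40 mm past the foot's centre; it does not slide back by itself.
- vase: Bystander: white ribbed ceramic vase, 73 mm wide, 200 mm tall. Origin under its centre.
- glue: Bystander: white glue bottle, 56 mm wide, 150 mm tall. Origin under its centre.
- rings: Bystander: twisted stack of black square plates, 90 mm wide, 50 mm tall. Origin under its centre.
- screwdriver: Bystander: screwdriver lying on the bench, about 200 mm long. Origin under its middle.
- jar: Bystander: glass jar with steel lid, 64 mm wide, 75 mm tall. Origin under its centre.
- offcut: Bystander: flat rectangular wood offcut 45 x 70 x 18 mm, not a wedge. Lies on the bench beside the lamp base. Origin: centre of its underside.
Not all that is in view belongs to the job. Of the things that look like the wedge, take the one that is farthest to the robot's right at the start.

How it is judged:
By the outcome, as a careful person would: the job done as asked, in the order asked, and still so for the second after the job is handed in, with the robot touching nothing.
It also fails if it takes over 72 s, if anything falls off the work surface, if the arm or the gripper's body presses on something with over 40 N, if the wrist force passes 120 N, or if a joint passes its speed limit or range.

## Working session

There is one attempt and no reset: what is moved stays moved. The work goes in short steps, Python scripts to look and compute and a tool call to move; the robot and the scene stay as the last step left them, time stands still between calls to the robot, and variables do not carry over. Pictures are saved under pics/ and viewed, about 8 in all and at most 12, crops included, and the job is handed in when it is done.

Besides the shell and the picture viewer there is one more tool, called after "Call:" by a JSON object that holds its "op" and its "data". arm_command: Moves the arm, as the interface text tells. Its arguments: {"type":"object","properties":{"xyz":{"type":"array","items":{"type":"array","items":{"type":"number"}}},"turn":{"type":"array","items":{"type":"array","items":{"type":"number"}}},"gripper":{"type":"number"},"force":{"type":"number"}},"required":["xyz","turn"]}

```bash
ls; mkdir -p pics; cat > h.py <<'E'
import numpy as np, cv2
from scipy.spatial.transform import Rotation as R
from plant import robot, read_camera, spotter
def rot(o):
    o=np.array(o,float)
    return o if o.shape==(3,3) else (R.from_rotvec(o).as_matrix() if o.size==3 else R.from_quat(o).as_matrix())
def cloud(p):
    h,w=p['z_map'].shape
    v,u=np.mgrid[0:h,0:w]
    K=np.array([[p['fx'],0,p['cx']],[0,p['fy'],p['cy']],[0,0,1]])
    n=cv2.undistortPoints(np.stack([u,v],-1).reshape(-1,1,2).astype(np.float64),K,np.array(p['distortion'],float)).reshape(h,w,2)
    z=p['z_map'][...,None].astype(float)
    c=np.concatenate([n*z,z],-1)
    W=c@rot(p['orientation']).T+np.array(p['eye'])
    W[p['z_map']<=0]=np.nan
    return W
def save(img,name): cv2.imwrite('pics/'+name,img[...,::-1])
E
python3 - <<'E'
from h import *
for n in ('scene','top'):
    p=read_camera(n); save(p['frame'],n+'0.png'); W=cloud(p); np.save(n+'0.npy',W)
    print(n,p['eye'],p['orientation'],p['fx'])
    for q in ('lamp','wedge','offcut','short_foot','stem','vase','glue','rings','screwdriver','jar'):
        for d in spotter.masks_of(p,q):
            m=d['pixels']; print(q,round(d['confidence'],2),np.round(d['centre']),m.sum(),np.round(np.nanmedian(W[m],0),3))
print(robot.read_state())
E
```

```text
pics
scene [1.21718931 0.41032065 1.34125146] [-1.30189132 -2.46592229  0.71964251] 461.11258145070104
lamp 0.82 [229. 313.] 4745 [0.594 0.078 0.049]
wedge 0.77 [219. 239.] 505 [ 0.668 -0.158  0.011]
wedge 0.71 [327. 339.] 645 [0.8   0.313 0.011]
wedge 0.57 [193. 380.] 353 [0.322 0.191 0.013]
offcut 0.55 [257. 253.] 342 [ 0.758 -0.03   0.018]
short_foot 0.59 [229. 312.] 4539 [0.594 0.078 0.049]
stem 0.82 [227. 310.] 4692 [0.595 0.078 0.049]
vase 0.82 [294. 420.] 867 [0.627 0.456 0.111]
glue 0.81 [262. 426.] 433 [0.511 0.437 0.099]
rings 0.91 [180. 187.] 810 [ 0.677 -0.387  0.047]
rings 0.71 [231. 312.] 4611 [0.594 0.078 0.049]
screwdriver 0.73 [145. 225.] 152 [ 0.462 -0.378  0.023]
jar 0.89 [120. 202.] 351 [ 0.431 -0.515  0.054]
top [ 0.34028586 -0.00832573  1.53667326] [-2.13731711  2.14763326 -0.16372751] 486.8759705953717
lamp 0.52 [205. 248.] 5508 [0.577 0.072 0.047]
wedge 0.96 [143. 177.] 523 [0.795 0.315 0.01 ]
wedge 0.82 [293. 211.] 567 [0.314 0.191 0.01 ]
wedge 0.57 [181. 324.] 575 [ 0.666 -0.16   0.009]
offcut 0.7 [159. 282.] 323 [ 0.752 -0.029  0.016]
offcut 0.63 [204. 251.
[... 380 characters left out ...]
jar 0.92 [255. 444.] 438 [ 0.416 -0.518  0.071]
{'t': 1.1, 'q': array([ 1.19357599e+00,  1.30360862e-01,  1.48822034e+00,  6.04175132e-06,
        1.52302670e+00, -8.54054011e-02]), 'dq': array([-0.00028263,  0.00019437,  0.00040029,  0.00233586,  0.00100584,
       -0.00086257]), 'joint_torque': array([ 3.69852323e-04, -5.59768474e+01, -4.92063296e+01,  7.66408746e-02,
        2.25231674e-02,  2.45612716e-05]), 'tool_pos': array([0.17259205, 0.57463202, 0.40474743]), 'orientation': array([-4.56756234e-01, -3.10820194e+00,  2.11323540e-05]), 'force': array([ 0.74116291, -0.30833694, -0.44835879]), 'wrist_torque': array([-0.01268634,  0.03154778,  0.02512662]), 'opening': 0.09288940393281121}
```

```bash
python3 - <<'E'
import cv2
a=cv2.imread('pics/scene0.png');b=cv2.imread('pics/top0.png')
c=a[130:350,180:420]; d=b[110:310,140:380]
c=cv2.resize(c,None,fx=1.65,fy=1.65,interpolation=2);d=cv2.resize(d,None,fx=1.65,fy=1.65,interpolation=2)
import numpy as np
H=max(c.shape[0],d.shape[0])
f=lambda i:np.pad(i,((0,H-i.shape[0]),(0,0),(0,0)))
cv2.imwrite('pics/c0.png',np.hstack([f(c),f(d)]))
E
```

```text
(no output)
```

View pics/c0.png

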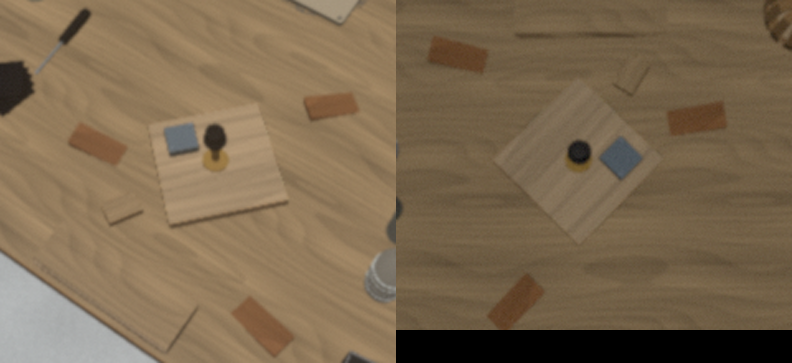

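View pics/scene0.png

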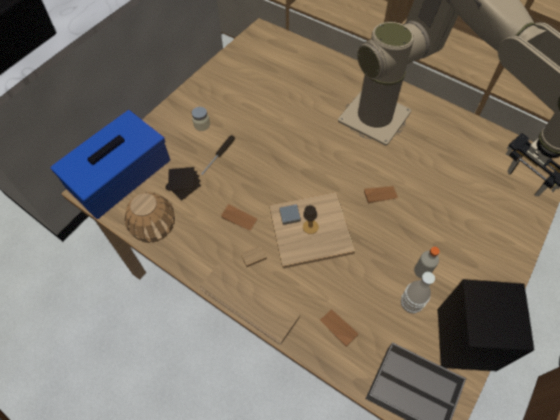

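The scene picture shows three brown wedge look-alikes, at pixels (row, col) (219,239), (327,339) and (193,380). The robot's right is −y, so the one at (219,239), y≈−0.16, is the wedge. It also lies nearest the driver-box corner. The offcut is at (257,253). Next I fit the poses.

```bash
cat >> h.py <<'E'
def fit_rect(P):
    (c,s,a)=cv2.minAreaRect((P[:,:2]*1000).astype(np.float32)); return np.round(c,1),np.round(s,1),round(a,1),np.round(cv2.boxPoints((c,s,a)),0).tolist()
def wedge_fit(p,W):
    for d in spotter.masks_of(p,'wedge'):
        P=W[d['pixels']];P=P[~np.isnan(P[:,0])]
        if np.hypot(*(np.median(P[:,:2],0)-[.63,-.12]))>.14: continue
        P=P[(P[:,2]>-.005)&(P[:,2]<.03)]
        A=np.c_[P[:,:2]-P[:,:2].mean(0),np.ones(len(P))]
        g=np.linalg.lstsq(A,P[:,2],rcond=None)[0]
        print(' wedge',round(d['confidence'],2),len(P),fit_rect(P),'grad',np.round(g,3),'uphill deg',np.degrees(np.arctan2(g[1],g[0])).round(1))
def lamp_fit(p,W):
    m=(abs(W[...,0]-.58)<.22)&(abs(W[...,1]-.07)<.22)&(W[...,2]>.033)&(W[...,2]<.062)
    n,l,st,_=cv2.connectedComponentsWithStats(m.astype(np.uint8)); k=1+np.argmax(st[1:,4]); P=W[l==k]
    Q=P
    for _ in range(6):
        c=Q.mean(0); A=np.c_[Q[:,:2]-c[:2],np.ones(len(Q))]; g=np.linalg.lstsq(A,Q[:,2],rcond=None)[0]
        r=P[:,2]-np.c_[P[:,:2]-c[:2],np.ones(len(P))]@g; Q=P[abs(r)<.005]
    print(' lamp',len(Q),fit_rect(Q),'c',np.round(c,4),'grad deg',np.round(np.degrees(g[:2]),2),'z',g[2].round(4))
E
python3 - <<'E'
from h import *
for n in ('scene','top'):
    p=read_camera(n);W=cloud(p);print(n);wedge_fit(p,W);lamp_fit(p,W)
    z=W[...,2];print(' bench z',np.nanmedian(z[abs(z)<.01]))
    for q in ('offcut','rings'):
        d=spotter.masks_of(p,q)[0];P=W[d['pixels']];print(q,fit_rect(P[P[:,2]>.008]))
E
```

```text
scene
 wedge 0.86 521 (array([ 665. , -162.9]), array([ 63.3, 121.6]), 5.1, [[628.0, -105.0], [639.0, -226.0], [702.0, -221.0], [691.0, -100.0]]) grad [ 0.01  -0.118  0.011] uphill deg -85.3
 lamp 3545 (array([582.8,  70.9]), array([235.2, 231.1]), 45.8, [[418.0, 67.0], [584.0, -94.0], [748.0, 75.0], [582.0, 236.0]]) c [0.5905 0.0837 0.0481] grad deg [-0.11  3.88] z 0.0481
 bench z 0.00014575046479969878
offcut (array([755.9, -31.1]), array([48.8, 68.1]), 59.8, [[714.0, -35.0], [773.0, -69.0], [798.0, -27.0], [739.0, 7.0]])
rings (array([ 675.7, -396.8]), array([110.8, 110.6]), 24.2, [[603.0, -369.0], [648.0, -470.0], [749.0, -425.0], [704.0, -324.0]])
top
 wedge 0.61 535 (array([ 666.6, -155.2]), array([ 53. , 109.1]), 8.1, [[633.0, -105.0], [648.0, -213.0], [700.0, -205.0], [685.0, -97.0]]) grad [ 0.031 -0.155  0.01 ] uphill deg -78.7
 lamp 4173 (array([582.3,  71. ]), array([230.5, 230.5]), 45.7, [[419.0, 69.0], [584.0, -92.0], [745.0, 73.0], [580.0, 234.0]]) c [0.5795 0.0789 0.046 ] grad deg [-0.02  3.92] z 0.046
 bench z -0.001052326744230614
offcut (array([755. , -30.3]), array([45.5, 71.8]), 58.7, [[713.0, -31.0], [774.0, -68.0], [797.0, -30.0], [736.0, 8.0]])
rings (array([ 672.3, -398.3]), array([116.6, 111.7]), 20.5, [[598.0, -366.0], [637.0, -471.0], [746.0, -430.0], [707.0, -326.0]])
```

Wedge centre ≈ (0.666, −0.157), thin end at about 98°. Short foot ≈ (0.583, −0.056). Plan:
1. Straddle the wedge without gripping it, and steer it into line at about 110°.
2. Push its thick face with the two fingertips.

First the transit, with tips 0.22 m up.

Call:
{"op": "arm_command", "data": {"xyz": [[3.1, -4.6, 0], [3.1, -4.6, 0], [3.1, -4.6, 0], [3.1, -4.6, 0], [3.1, -4.6, 0], [3.1, -4.6, 0], [3.1, -4.6, 0], [3.1, -4.6, 0], [3.1, -4.6, 0], [3.1, -4.6, 0], [3.1, -4.6, 0], [3.1, -4.6, 0]], "turn": [[0, 0, -0.071], [0, 0, -0.071], [0, 0, -0.071], [0, 0, -0.071], [0, 0, -0.071], [0, 0, -0.071], [0, 0, -0.071], [0, 0, -0.071], [0, 0, -0.071], [0, 0, -0.071], [0, 0, -0.071], [0, 0, -0.071]], "gripper": 7.6}}

```text
t: 3.0
tool_pos: [0.5454, 0.0209, 0.405]
orientation: [1.703, 2.639, 0.001]
force: [0.1, -1.0, -0.3]
opening: 0.0761
```

Call:
{"op": "arm_command", "data": {"xyz": [[3.1, -4.6, 0], [3.1, -4.5, 0], [3.1, -4.5, 0], [2.9, -4.4, 0], [0, 0, -4], [0, 0, -4], [0, 0, -3], [0, 0, 0], [0, 0, 0]], "turn": [[0, 0, -0.071], [0, 0, -0.071], [0, 0, -0.071], [0, 0, -0.071], [0, 0, 0], [0, 0, 0], [0, 0, 0], [0, 0, 0], [0, 0, 0]]}}

```text
t: 4.12
tool_pos: [0.6671, -0.1574, 0.2963]
orientation: [2.056, 2.373, 0.001]
force: [0.0, 0.0, 0.0]
opening: 0.0759
```

```bash
cat >> h.py <<'E'
def tool():
    s=robot.read_state(); M=rot(s['orientation']); y=M[:,1]
    print('t',round(s['t'],2),'pos',np.round(s['tool_pos'],4),'jaw deg',np.degrees(np.arctan2(y[1],y[0])).round(1),'zaxis',M[:,2].round(3),'F',np.round(s['force'],1),'open',round(s['opening'],4))
E
python3 - <<'E'
from h import *
tool()
p=read_camera('scene');W=cloud(p);save(p['frame'],'s1.png');wedge_fit(p,W)
i=p['frame'][130:310,170:410];cv2.imwrite('pics/s1c.png',cv2.resize(i,None,fx=2.5,fy=2.5,interpolation=2)[...,::-1])
E
```

```text
t 4.12 pos [ 0.6671 -0.1574  0.2963] jaw deg 8.2 zaxis [ 0.002 -0.001 -1.   ] F [0. 0. 0.] open 0.0759
 wedge 0.59 456 (array([ 667.1, -160.7]), array([ 56.8, 118. ]), 11.3, [[628.0, -108.0], [651.0, -224.0], [707.0, -213.0], [683.0, -97.0]]) grad [-0.014 -0.141  0.01 ] uphill deg -95.7
```

View pics/s1c.png

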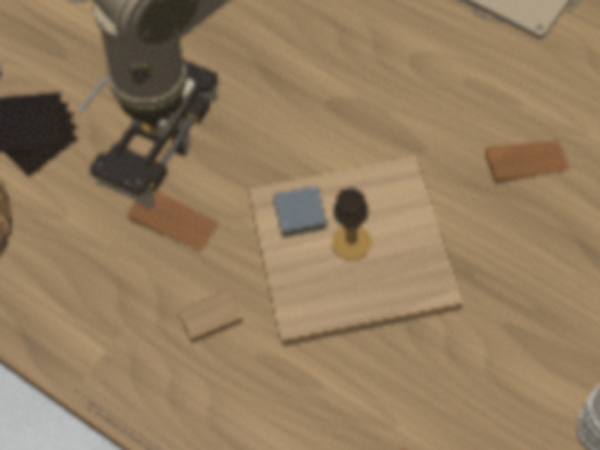

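The gripper is above the wedge (crop pixel (172,220)), jaws astride. Going down and narrowing to a loose cage.

Call:
{"op": "arm_command", "data": {"xyz": [[0, 0, -4], [0, 0, -4], [0, 0, -2.5], [0, 0, 0]], "turn": [[0, 0, 0], [0, 0, 0], [0, 0, 0], [0, 0, 0]]}}

```text
t: 4.72
tool_pos: [0.6665, -0.1573, 0.1894]
orientation: [-2.057, -2.374, 0.0]
force: [-0.3, 1.2, 0.3]
opening: 0.0759
```

Call:
{"op": "arm_command", "data": {"xyz": [[0, 0, 0], [0, 0, 0], [0, 0, 0], [0, 0, 0]], "turn": [[0, 0, 0], [0, 0, 0], [0, 0, 0], [0, 0, 0]], "gripper": 5.2, "force": 3}}

```text
t: 5.22
tool_pos: [0.6667, -0.1574, 0.1902]
orientation: [2.057, 2.374, 0.0]
force: [-0.8, 0.1, 0.4]
opening: 0.0523
```

Call:
{"op": "arm_command", "data": {"xyz": [[-0.5, -0.1, 0], [-0.6, -0.2, 0], [-0.6, -0.2, 0], [-0.6, -0.2, 0], [-0.6, -0.2, 0], [-0.6, -0.3, 0], [-0.6, -0.3, 0], [0, 0, 0], [0, 0, 0]], "turn": [[0, 0, 0.03], [0, 0, 0.03], [0, 0, 0.03], [0, 0, 0.03], [0, 0, 0.03], [0, 0, 0.03], [0, 0, 0.03], [0, 0, 0], [0, 0, 0]]}}

```text
t: 6.35
tool_pos: [0.6256, -0.1724, 0.1898]
orientation: [1.797, 2.577, 0.0]
force: [0.0, -0.0, -0.4]
opening: 0.0521
```

Call:
{"op": "arm_command", "data": {"xyz": [[0, 0, 0], [0, 0, 0], [0, 0, 3], [0, 0, 4], [0.7, -1.8, 2], [1.3, -3.8, 0], [1.3, -3.8, 0], [0, 0, 0]], "turn": [[0, 0, 0], [0, 0, 0], [0, 0, 0], [0, 0, 0], [0, 0, 0], [0, 0, 0], [0, 0, 0], [0, 0, 0]], "gripper": 6.6}}

```text
t: 7.35
tool_pos: [0.6587, -0.269, 0.2795]
orientation: [1.8, 2.574, -0.001]
force: [-0.4, 0.9, -0.0]
opening: 0.0663
```

```bash
python3 - <<'E'
from h import *
tool()
for n in ('top','scene'):
    p=read_camera(n);W=cloud(p);save(p['frame'],n+'2.png');wedge_fit(p,W);lamp_fit(p,W)
a=cv2.imread('pics/top2.png')[130:270,220:380]
cv2.imwrite('pics/t2c.png',cv2.resize(a,None,fx=4,fy=4,interpolation=2))
E
```

```text
t 7.35 pos [ 0.6587 -0.269   0.2795] jaw deg 20.1 zaxis [ 0.    -0.001 -1.   ] F [-0.4  0.9 -0. ] open 0.0663
 wedge 0.68 406 (array([ 622.9, -167. ]), array([ 49.9, 100.4]), 20.5, [[582.0, -129.0], [617.0, -223.0], [664.0, -205.0], [629.0, -111.0]]) grad [ 0.056 -0.16   0.008] uphill deg -70.8
 lamp 4150 (array([582.1,  71.3]), array([230.4, 230.3]), 45.7, [[419.0, 69.0], [584.0, -92.0], [745.0, 73.0], [580.0, 234.0]]) c [0.5803 0.0788 0.046 ] grad deg [-0.02  4.01] z 0.046
 lamp 3578 (array([582.3,  70.5]), array([234.1, 230.4]), 45.6, [[418.0, 67.0], [583.0, -94.0], [747.0, 74.0], [582.0, 235.0]]) c [0.5903 0.0835 0.0481] grad deg [0.01 3.9 ] z 0.0481
```

View pics/t2c.png

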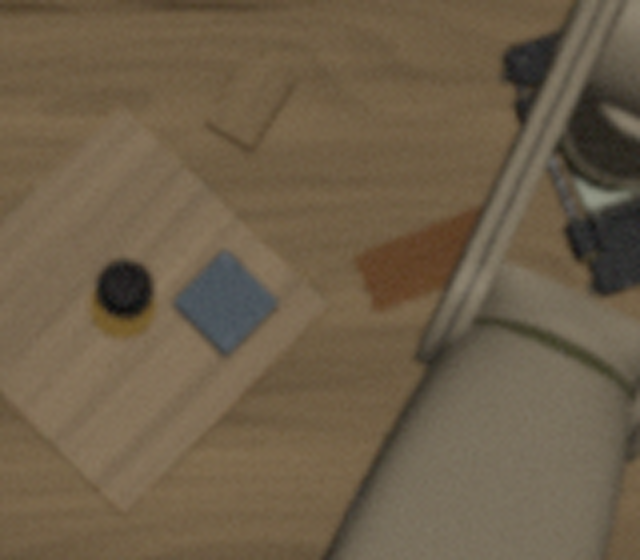

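The wedge lies at 110.5° and its line passes within about 1.5 mm of the foot, thin end about 68 mm short of the foot's centre. I'll lower the nearly closed fingers behind the thick face and push.

Call:
{"op": "arm_command", "data": {"xyz": [[0.2, 0.1, 0], [0, 0, 0], [0, 0, -3], [0, 0, -3.3], [0, 0, -2.5], [0, 0, 0]], "turn": [[0, 0, 0], [0, 0, 0], [0, 0, 0], [0, 0, 0], [0, 0, 0], [0, 0, 0]], "gripper": 1.2}}

```text
t: 8.3
tool_pos: [0.6597, -0.2646, 0.1894]
orientation: [-1.794, -2.574, 0.001]
force: [0.5, 0.7, 0.0]
opening: 0.0134
```

Call:
{"op": "arm_command", "data": {"xyz": [[-0.35, 0.94, 0], [-0.35, 0.94, 0], [-0.35, 0.94, 0], [-0.35, 0.94, 0], [-0.35, 0.94, 0], [-0.35, 0.94, 0], [-0.35, 0.94, 0], [-0.35, 0.94, 0], [-0.35, 0.94, 0], [-0.35, 0.94, 0], [0, 0, 0]], "turn": [[0, 0, 0], [0, 0, 0], [0, 0, 0], [0, 0, 0], [0, 0, 0], [0, 0, 0], [0, 0, 0], [0, 0, 0], [0, 0, 0], [0, 0, 0], [0, 0, 0]]}}

```text
t: 9.68
tool_pos: [0.6254, -0.1706, 0.1917]
orientation: [-1.796, -2.577, -0.0]
force: [-0.3, 0.2, -0.5]
opening: 0.0118
```

```bash
python3 - <<'E'
from h import *
tool()
for n in ('top','scene'):
    p=read_camera(n);W=cloud(p);save(p['frame'],n+'3.png');wedge_fit(p,W);lamp_fit(p,W)
a=cv2.imread('pics/top3.png')[150:250,230:350];b=cv2.imread('pics/scene3.png')[170:270,200:320]
cv2.imwrite('pics/c3.png',cv2.resize(cv2.hconcat([a,b]),None,fx=3.3,fy=3.3,interpolation=2))
E
```

```text
t 9.68 pos [ 0.6254 -0.1706  0.1917] jaw deg 20.3 zaxis [-0.  0. -1.] F [-0.3  0.2 -0.5] open 0.0118
 wedge 0.67 194 (array([ 604. , -115.8]), array([49.8, 78.2]), 18.4, [[568.0, -87.0], [593.0, -161.0], [640.0, -145.0], [615.0, -71.0]]) grad [ 0.04  -0.181  0.012] uphill deg -77.6
 lamp 4114 (array([582.4,  71.9]), array([230.1, 229.7]), 45.3, [[420.0, 71.0], [583.0, -91.0], [745.0, 73.0], [582.0, 234.0]]) c [0.5788 0.079  0.0456] grad deg [-0.03  3.15] z 0.0456
 wedge 0.72 352 (array([ 605.5, -120.4]), array([54.5, 91.5]), 21.5, [[563.0, -88.0], [597.0, -173.0], [648.0, -153.0], [614.0, -68.0]]) grad [ 0.034 -0.139  0.013] uphill deg -76.2
 lamp 3573 (array([582.6,  72.2]), array([235., 231.]), 45.5, [[418.0, 69.0], [583.0, -93.0], [747.0, 75.0], [582.0, 237.0]]) c [0.5907 0.0845 0.0479] grad deg [-0.1   3.02] z 0.0479
```

View pics/c3.png

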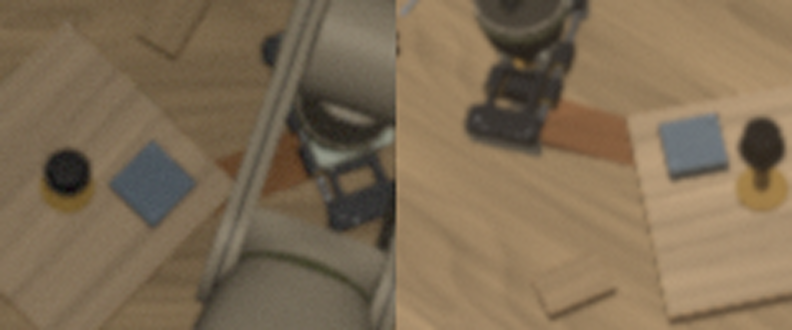

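The tilt has dropped from 3.9° to 3.1°, so the thin end is under the foot and the lamp has not slid. About 42 mm remain; I'll push 32 mm and measure.

Call:
{"op": "arm_command", "data": {"xyz": [[-0.18, 0.47, 0], [-0.18, 0.47, 0], [-0.18, 0.47, 0], [-0.18, 0.47, 0], [-0.17, 0.47, 0], [-0.17, 0.47, 0], [-0.07, 0.19, 0], [0, 0, 0], [0, 0, 0]], "turn": [[0, 0, 0], [0, 0, 0], [0, 0, 0], [0, 0, 0], [0, 0, 0], [0, 0, 0], [0, 0, 0], [0, 0, 0], [0, 0, 0]]}}

```text
t: 11.0
tool_pos: [0.6141, -0.1409, 0.1915]
orientation: [-1.796, -2.576, -0.0]
force: [0.3, 0.7, 0.8]
opening: 0.012
```

```bash
python3 - <<'E'
from h import *
tool()
for n in ('top','scene'):
  for k in range(2):
    p=read_camera(n);W=cloud(p);lamp_fit(p,W)
  wedge_fit(p,W)
E
```

```text
t 11.0 pos [ 0.6141 -0.1409  0.1915] jaw deg 20.2 zaxis [-0.001  0.001 -1.   ] F [0.3 0.7 0.8] open 0.012
 lamp 4063 (array([582.4,  73.6]), array([230.7, 230.4]), 45.9, [[419.0, 71.0], [585.0, -89.0], [745.0, 76.0], [580.0, 237.0]]) c [0.5796 0.084  0.0456] grad deg [-0.09  0.97] z 0.0456
 lamp 4055 (array([582.4,  73.8]), array([230.2, 230. ]), 46.0, [[420.0, 71.0], [585.0, -89.0], [745.0, 77.0], [580.0, 236.0]]) c [0.5797 0.0842 0.0458] grad deg [-0.03  1.01] z 0.0458
 wedge 0.64 152 (array([ 595.2, -107.3]), array([35.5, 57.9]), 76.8, [[563.0, -118.0], [619.0, -131.0], [627.0, -97.0], [571.0, -83.0]]) grad [ 0.041 -0.127  0.013] uphill deg -72.2
 lamp 3625 (array([582.3,  73.3]), array([234.8, 231.2]), 45.6, [[418.0, 70.0], [583.0, -91.0], [747.0, 76.0], [582.0, 238.0]]) c [0.5908 0.0855 0.0474] grad deg [-0.06  0.87] z 0.0474
 lamp 3621 (array([582.3,  73.2]), array([233.3, 230.6]), 45.5, [[418.0, 71.0], [583.0, -91.0], [746.0, 75.0], [582.0, 237.0]]) c [0.5906 0.0857 0.0474] grad deg [-0.07  0.86] z 0.0474
 wedge 0.73 241 (array([ 596.6, -106.1]), array([62.3, 62. ]), 27.0, [[555.0, -93.0], [583.0, -148.0], [638.0, -120.0], [610.0, -64.0]]) grad [-0.012 -0.161  0.015] uphill deg -94.4
```

Call:
{"op": "arm_command", "data": {"xyz": [[-0.12, 0.33, 0], [-0.12, 0.33, 0], [-0.12, 0.33, 0], [0, 0, 0], [0, 0, 0], [0, 0, 0]], "turn": [[0, 0, 0], [0, 0, 0], [0, 0, 0], [0, 0, 0], [0, 0, 0], [0, 0, 0]]}}

```text
t: 12.05
tool_pos: [0.6106, -0.1311, 0.1916]
orientation: [-1.796, -2.577, -0.0]
force: [0.4, -0.2, 0.1]
opening: 0.0119
```

```bash
cat >> h.py <<'E'
def bench_fit(W):
    m=(abs(W[...,0]-.58)<.2)&(abs(W[...,1]-.07)<.3)&(abs(W[...,2])<.005);P=W[m]
    g=np.linalg.lstsq(np.c_[P[:,:2],np.ones(len(P))],P[:,2],rcond=None)[0];print(' bench grad deg',np.degrees(g[:2]).round(2))
E
python3 - <<'E'
from h import *
tool()
for n in ('top','scene'):
  for k in range(2):
    p=read_camera(n);W=cloud(p);lamp_fit(p,W)
  wedge_fit(p,W);bench_fit(W)
E
```

```text
t 12.05 pos [ 0.6106 -0.1311  0.1916] jaw deg 20.2 zaxis [-0.  0. -1.] F [ 0.4 -0.2  0.1] open 0.0119
 lamp 3975 (array([582.1,  74.3]), array([230.5, 230. ]), 45.7, [[419.0, 72.0], [584.0, -88.0], [745.0, 76.0], [580.0, 237.0]]) c [0.5795 0.0869 0.0454] grad deg [0.   0.28] z 0.0454
 lamp 3999 (array([582.,  74.]), array([230.6, 230.2]), 45.6, [[419.0, 72.0], [583.0, -89.0], [745.0, 76.0], [581.0, 237.0]]) c [0.5803 0.0869 0.0455] grad deg [-0.02  0.2 ] z 0.0455
 wedge 0.66 138 (array([590.3, -97.2]), array([35.5, 59. ]), 80.1, [[558.0, -110.0], [616.0, -120.0], [622.0, -85.0], [564.0, -75.0]]) grad [ 0.048 -0.165  0.014] uphill deg -73.8
 bench grad deg [0.01 0.02]
 lamp 3598 (array([582. ,  73.5]), array([233.8, 230.8]), 45.6, [[418.0, 71.0], [583.0, -91.0], [746.0, 76.0], [581.0, 238.0]]) c [0.5908 0.0855 0.0472] grad deg [-0.12  0.23] z 0.0472
 lamp 3622 (array([582.6,  74.1]), array([234.3, 231. ]), 45.6, [[418.0, 71.0], [583.0, -90.0], [747.0, 77.0], [582.0, 239.0]]) c [0.5915 0.0861 0.0473] grad deg [-0.11  0.05] z 0.0473
 wedge 0.56 205 (array([592.5, -92.6]), array([63.5, 60.4]), 13.7, [[555.0, -71.0], [569.0, -130.0], [631.0, -114.0], [616.0, -56.0]]) grad [-0.077 -0.154  0.014] uphill deg -116.6
 bench grad deg [-0.03 -0.09]
```

Call:
{"op": "arm_command", "data": {"xyz": [[-0.05, 0.14, 0], [-0.05, 0.14, 0], [0, 0, 0], [0, 0, 0], [0, 0, 0]], "turn": [[0, 0, 0], [0, 0, 0], [0, 0, 0], [0, 0, 0], [0, 0, 0]]}}

```text
t: 12.98
tool_pos: [0.6097, -0.1287, 0.1918]
orientation: [1.797, 2.577, -0.0]
force: [0.2, -2.9, -1.5]
opening: 0.0124
```

```bash
python3 - <<'E'
from h import *
tool()
for n in ('top','scene'):
  for k in range(5):
    p=read_camera(n);W=cloud(p);lamp_fit(p,W)
  bench_fit(W)
E
```

```text
t 12.97 pos [ 0.6097 -0.1287  0.1918] jaw deg 20.2 zaxis [ 0. -0. -1.] F [ 0.2 -2.9 -1.5] open 0.0124
 lamp 4004 (array([582.3,  74.3]), array([230.3, 230.8]), 45.8, [[419.0, 72.0], [585.0, -89.0], [745.0, 76.0], [580.0, 237.0]]) c [0.5795 0.0878 0.0454] grad deg [0.03 0.03] z 0.0454
 lamp 3986 (array([582. ,  74.2]), array([230.9, 230. ]), 45.5, [[419.0, 73.0], [583.0, -89.0], [745.0, 76.0], [581.0, 237.0]]) c [0.5799 0.0874 0.0454] grad deg [0.01 0.22] z 0.0454
 lamp 3957 (array([581.9,  74.4]), array([230.6, 230. ]), 45.8, [[419.0, 72.0], [584.0, -88.0], [745.0, 77.0], [580.0, 237.0]]) c [0.5802 0.087  0.0456] grad deg [0.04 0.21] z 0.0456
 lamp 3964 (array([582. ,  74.4]), array([230.3, 230.1]), 45.7, [[419.0, 72.0], [584.0, -88.0], [745.0, 77.0], [580.0, 237.0]]) c [0.58   0.0868 0.0456] grad deg [0.03 0.15] z 0.0456
 lamp 3935 (array([581.9,  74.1]), array([230.9, 229.8]), 45.4, [[419.0, 73.0], [583.0, -89.0], [745.0, 76.0], [581.0, 237.0]]) c [0.58   0.0875 0.0456] grad deg [-0.    0.15] z 0.0456
 bench grad deg [0.01 0.  ]
 lamp 3640 (array([582.3,  73.9]), array([233.1, 231.
[... 199 characters left out ...]
17.0, 72.0], [582.0, -91.0], [747.0, 76.0], [582.0, 239.0]]) c [0.591  0.0855 0.0472] grad deg [-0.05  0.12] z 0.0472
 lamp 3638 (array([582.4,  74. ]), array([235., 231.]), 45.6, [[418.0, 71.0], [583.0, -91.0], [747.0, 77.0], [582.0, 239.0]]) c [0.5904 0.0855 0.0473] grad deg [-0.07 -0.11] z 0.0473
 lamp 3600 (array([582.1,  74.1]), array([234. , 231.1]), 45.5, [[418.0, 72.0], [582.0, -90.0], [747.0, 76.0], [582.0, 239.0]]) c [0.5904 0.0852 0.0472] grad deg [-0.03  0.06] z 0.0472
 lamp 3639 (array([581.9,  73.4]), array([233.8, 231.2]), 45.4, [[418.0, 71.0], [582.0, -91.0], [746.0, 75.0], [582.0, 238.0]]) c [0.5903 0.0856 0.0472] grad deg [-0.13  0.02] z 0.0472
 bench grad deg [-0.05 -0.08]
```

Call:
{"op": "arm_command", "data": {"xyz": [[-0.04, 0.1, 0], [0, 0, 0], [0, 0, 0]], "turn": [[0, 0, 0], [0, 0, 0], [0, 0, 0]]}}

```text
t: 13.85
tool_pos: [0.6093, -0.1275, 0.1917]
orientation: [1.797, 2.577, -0.0]
force: [1.6, -3.9, -1.2]
opening: 0.0119
```

```bash
cat >> h.py <<'E'
def tilt(n,k=8):
    G=[]
    for _ in range(k):
        W=cloud(read_camera(n)); P=W[(abs(W[...,0]-.582)+abs(W[...,1]-.073)<.15)&(W[...,2]>.038)&(W[...,2]<.055)]
        for _ in range(4):
            c=P.mean(0);A=np.c_[P[:,:2]-c[:2],np.ones(len(P))];g=np.linalg.lstsq(A,P[:,2],rcond=None)[0];P=P[abs(P[:,2]-A@g)<.004]
        G.append(np.degrees(g[:2]))
    print(n,'tilt deg',np.mean(G,0).round(3),'+-',(np.std(G,0)/k**.5).round(3))
E
python3 - <<'E'
from h import *
tool();tilt('top');tilt('scene');tool()
E
```

```text
t 13.85 pos [ 0.6093 -0.1275  0.1917] jaw deg 20.2 zaxis [ 0. -0. -1.] F [ 1.6 -3.9 -1.2] open 0.0119
top tilt deg [-0.011  0.03 ] +- [0.028 0.015]
scene tilt deg [-0.078 -0.113] +- [0.018 0.017]
t 14.65 pos [ 0.6093 -0.1275  0.1917] jaw deg 20.2 zaxis [ 0. -0. -1.] F [ 1.7 -3.9  0.6] open 0.012
```

The board is level within measurement noise (≤0.1°), and the push force has risen to about 4 N, so the wedge is loaded. Backing off, rising clear of the stem, and going over the far corner (0.581, 0.200) with the fingers closed.

Call:
{"op": "arm_command", "data": {"xyz": [[0.4, -1.0, 0], [0.5, -1.5, 0], [0, 0, 3], [0, 0, 5], [0, 0, 5], [0, 0, 5], [0, 0, 3], [0, 0, 0]], "turn": [[0, 0, 0], [0, 0, 0], [0, 0, 0], [0, 0, 0], [0, 0, 0], [0, 0, 0], [0, 0, 0], [0, 0, 0]]}}

```text
t: 15.65
tool_pos: [0.6192, -0.1536, 0.4056]
orientation: [1.794, 2.572, 0.003]
force: [-0.2, 0.5, -0.4]
opening: 0.0122
```

Call:
{"op": "arm_command", "data": {"xyz": [[-0.5, 4, 0], [-0.5, 5.2, 0], [-0.5, 5.2, 0], [-0.5, 5.2, 0], [-0.5, 5.2, 0], [-0.5, 5.2, 0], [-0.5, 5.2, 0], [-0.2, 0, 0], [0, 0, -5], [0, 0, -5], [0, 0, -4.5], [0, 0, 0]], "turn": [[0, 0, 0], [0, 0, 0], [0, 0, 0], [0, 0, 0], [0, 0, 0], [0, 0, 0], [0, 0, 0], [0, 0, 0], [0, 0, 0], [0, 0, 0], [0, 0, 0], [0, 0, 0]], "gripper": 0}}

```text
t: 17.15
tool_pos: [0.579, 0.1976, 0.2507]
orientation: [-1.794, -2.57, 0.013]
force: [-0.9, -1.1, 0.3]
opening: 0.0004
```

```bash
python3 - <<'E'
from h import *
tool()
for n in ('top','scene'):
    p=read_camera(n);W=cloud(p);save(p['frame'],n+'4.png');wedge_fit(p,W);lamp_fit(p,W)
a=cv2.imread('pics/top4.png')[130:270,190:340];b=cv2.imread('pics/scene4.png')[150:290,220:370]
cv2.imwrite('pics/c4.png',cv2.resize(cv2.hconcat([a,b]),None,fx=2.6,fy=2.6,interpolation=2))
E
```

```text
t 17.15 pos [0.579  0.1976 0.2507] jaw deg 20.2 zaxis [-0.011 -0.003 -1.   ] F [-0.9 -1.1  0.3] open 0.0004
 wedge 0.72 245 (array([595.7, -97.4]), array([58.7, 59.3]), 7.5, [[563.0, -72.0], [570.0, -131.0], [629.0, -123.0], [621.0, -64.0]]) grad [ 0.123 -0.039  0.014] uphill deg -17.6
 lamp 3624 (array([582. ,  74.2]), array([230.8, 230. ]), 45.7, [[419.0, 72.0], [584.0, -89.0], [745.0, 76.0], [580.0, 237.0]]) c [0.5809 0.0642 0.0455] grad deg [0.06 0.17] z 0.0455
 wedge 0.76 190 (array([597.1, -96.3]), array([54.1, 49.2]), 22.2, [[563.0, -84.0], [581.0, -129.0], [631.0, -109.0], [613.0, -63.0]]) grad [-0.048 -0.139  0.016] uphill deg -108.9
 lamp 3037 (array([582.6,  73.1]), array([233.8, 229.5]), 45.6, [[419.0, 70.0], [583.0, -91.0], [746.0, 76.0], [582.0, 237.0]]) c [0.598  0.0691 0.0474] grad deg [-0.12 -0.08] z 0.0474
```

View pics/c4.png

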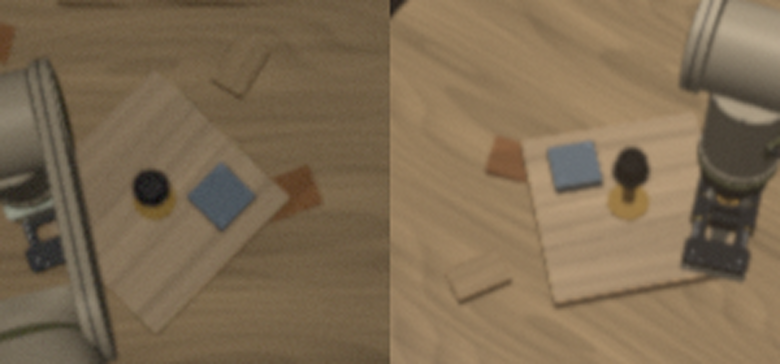

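The picture shows the wedge sticking out from under the driver-box corner (left panel (300,190)), the lamp in place, and the fingers over the opposite corner. Lowering to touch.

Call:
{"op": "arm_command", "data": {"xyz": [[0.2, 0.2, -0.8], [0, 0, -0.5], [0, 0, -0.2], [0, 0, 0], [0, 0, 0]], "turn": [[0, 0, 0], [0, 0, 0], [0, 0, 0], [0, 0, 0], [0, 0, 0]]}}

```text
t: 17.98
tool_pos: [0.5833, 0.2015, 0.2418]
orientation: [1.797, 2.577, 0.0]
force: [0.5, -0.2, 0.2]
opening: 0.0001
```

Call:
{"op": "arm_command", "data": {"xyz": [[0, 0, -0.1], [0, 0, -0.1], [0, 0, 0], [0, 0, 0]], "turn": [[0, 0, 0], [0, 0, 0], [0, 0, 0], [0, 0, 0]]}}

```text
t: 18.48
tool_pos: [0.5833, 0.2015, 0.2397]
orientation: [1.797, 2.577, 0.0]
force: [0.4, 0.4, 0.3]
opening: 0.0005
```

Call:
{"op": "arm_command", "data": {"xyz": [[-0.2, -0.1, -0.2], [0, 0, -0.2], [0, 0, -0.1], [0, 0, 0], [0, 0, 0]], "turn": [[0, 0, 0], [0, 0, 0], [0, 0, 0], [0, 0, 0], [0, 0, 0]]}}

```text
t: 19.1
tool_pos: [0.5813, 0.2005, 0.2348]
orientation: [1.797, 2.577, 0.0]
force: [0.3, 0.3, -0.5]
opening: 0.0007
```

Call:
{"op": "arm_command", "data": {"xyz": [[0, 0, -0.1], [0, 0, 0], [0, 0, -0.1], [0, 0, 0], [0, 0, 0]], "turn": [[0, 0, 0], [0, 0, 0], [0, 0, 0], [0, 0, 0], [0, 0, 0]]}}

```text
t: 19.73
tool_pos: [0.5814, 0.2005, 0.2331]
orientation: [1.797, 2.577, 0.0]
force: [-1.6, -1.2, 4.5]
opening: 0.0004
```

Call:
{"op": "arm_command", "data": {"xyz": [[0, 0, -0.05], [0, 0, -0.05], [0, 0, 0], [0, 0, 0], [0, 0, 0]], "turn": [[0, 0, 0], [0, 0, 0], [0, 0, 0], [0, 0, 0], [0, 0, 0]]}}

```text
t: 20.35
tool_pos: [0.5814, 0.2005, 0.2329]
orientation: [1.797, 2.577, 0.0]
force: [-4.7, -0.9, 10.5]
opening: 0.0003
```

Call:
{"op": "arm_command", "data": {"xyz": [[0, 0, -0.08], [0, 0, 0], [0, 0, 0], [0, 0, 0], [0, 0, 0]], "turn": [[0, 0, 0], [0, 0, 0], [0, 0, 0], [0, 0, 0], [0, 0, 0]]}}

```text
t: 20.98
tool_pos: [0.5814, 0.2006, 0.2328]
orientation: [1.796, 2.577, 0.001]
force: [-7.3, -1.9, 15.7]
opening: 0.0007
```

```bash
python3 - <<'E'
from h import *
tool();tilt('top',5);tilt('scene',5)
E
```

```text
t 20.98 pos [0.5814 0.2006 0.2328] jaw deg 20.2 zaxis [ 0.  0. -1.] F [-7.3 -1.9 15.7] open 0.0007
top tilt deg [-0.065 -0.09 ] +- [0.02  0.032]
scene tilt deg [-0.05  -0.174] +- [0.032 0.028]
```

Call:
{"op": "arm_command", "data": {"xyz": [[0, 0, 0.3], [0, 0, 1], [0, 0, 4], [0, 0, 5], [0, 0, 5], [0, 2, 3], [0, 0, 0], [0, 0, 0]], "turn": [[0, 0, 0], [0, 0, 0], [0, 0, 0], [0, 0, 0], [0, 0, 0], [0, 0, 0], [0, 0, 0], [0, 0, 0]]}}

```text
t: 22.48
tool_pos: [0.5811, 0.2202, 0.4126]
orientation: [-1.796, -2.577, 0.002]
force: [0.2, 0.5, -0.7]
opening: 0.0008
```

```bash
python3 - <<'E'
from h import *
tool();tilt('top',8);tilt('scene',8)
for n in ('top','scene'):
    p=read_camera(n);W=cloud(p);save(p['frame'],n+'5.png');wedge_fit(p,W);lamp_fit(p,W);bench_fit(W)
E
```

```text
t 22.48 pos [0.5811 0.2202 0.4126] jaw deg 20.2 zaxis [-0.001 -0.001 -1.   ] F [ 0.2  0.5 -0.7] open 0.0008
top tilt deg [-0.01   0.076] +- [0.023 0.018]
scene tilt deg [-0.093 -0.085] +- [0.017 0.015]
 wedge 0.53 244 (array([596.8, -91.9]), array([55.7, 63.7]), 18.2, [[560.0, -70.0], [580.0, -131.0], [633.0, -113.0], [613.0, -53.0]]) grad [ 0.082 -0.107  0.014] uphill deg -52.7
 lamp 4039 (array([582. ,  74.2]), array([230.6, 230. ]), 45.5, [[419.0, 73.0], [583.0, -89.0], [745.0, 76.0], [581.0, 237.0]]) c [0.5795 0.0768 0.0454] grad deg [0.02 0.09] z 0.0454
 bench grad deg [0.01 0.  ]
 wedge 0.47 226 (array([ 601.2, -105. ]), array([73.9, 49.6]), 44.7, [[558.0, -113.0], [592.0, -149.0], [645.0, -97.0], [610.0, -61.0]]) grad [-0.087  0.     0.015] uphill deg 179.9
 lamp 3597 (array([582.2,  73.8]), array([235.1, 230.9]), 45.6, [[417.0, 71.0], [582.0, -91.0], [747.0, 77.0], [582.0, 239.0]]) c [0.5909 0.0849 0.0472] grad deg [-0.01 -0.09] z 0.0472
 bench grad deg [-0.03 -0.09]
```

View pics/scene5.png

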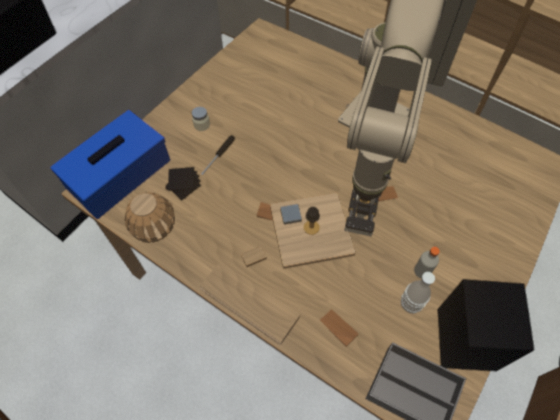

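The board is level to about 0.1°. The tilt changed by about 0.12° under the 16 N press, which could be rubber give or a small remaining rock. A fine touch-down should show whether there is a low-force travel zone.

Call:
{"op": "arm_command", "data": {"xyz": [[0, -2, -4], [0, 0, -5], [0, 0, -5], [0, 0, -3], [0, 0, -0.8], [0, 0, 0], [0, 0, 0], [0, 0, 0]], "turn": [[0, 0, 0], [0, 0, 0], [0, 0, 0], [0, 0, 0], [0, 0, 0], [0, 0, 0], [0, 0, 0], [0, 0, 0]]}}

```text
t: 24.48
tool_pos: [0.582, 0.2007, 0.2378]
orientation: [1.796, 2.575, 0.003]
force: [0.1, -0.5, -0.6]
opening: 0.0005
```

Call:
{"op": "arm_command", "data": {"xyz": [[0, 0, -0.05], [0, 0, 0], [0, 0, 0]], "turn": [[0, 0, 0], [0, 0, 0], [0, 0, 0]]}}

```text
t: 24.85
tool_pos: [0.5813, 0.2004, 0.2354]
orientation: [-1.797, -2.577, 0.0]
force: [-0.8, 0.4, -0.3]
opening: 0.0004
```

Call:
{"op": "arm_command", "data": {"xyz": [[0, 0, -0.03], [0, 0, 0], [0, 0, 0]], "turn": [[0, 0, 0], [0, 0, 0], [0, 0, 0]]}}

```text
t: 25.22
tool_pos: [0.5813, 0.2004, 0.2351]
orientation: [-1.797, -2.577, 0.0]
force: [-0.1, 0.0, 0.5]
opening: 0.0007
```

Call:
{"op": "arm_command", "data": {"xyz": [[0, 0, -0.03], [0, 0, 0], [0, 0, 0]], "turn": [[0, 0, 0], [0, 0, 0], [0, 0, 0]]}}

```text
t: 25.6
tool_pos: [0.5813, 0.2005, 0.2348]
orientation: [-1.797, -2.577, 0.0]
force: [-0.3, 0.3, -0.4]
opening: 0.0005
```

Call:
{"op": "arm_command", "data": {"xyz": [[0, 0, -0.03], [0, 0, 0], [0, 0, 0]], "turn": [[0, 0, 0], [0, 0, 0], [0, 0, 0]]}}

```text
t: 25.98
tool_pos: [0.5813, 0.2005, 0.2345]
orientation: [-1.797, -2.577, 0.0]
force: [-0.7, 0.1, -0.3]
opening: 0.0003
```

Call:
{"op": "arm_command", "data": {"xyz": [[0, 0, -0.03], [0, 0, 0], [0, 0, 0]], "turn": [[0, 0, 0], [0, 0, 0], [0, 0, 0]]}}

```text
t: 26.35
tool_pos: [0.5813, 0.2005, 0.2342]
orientation: [-1.797, -2.577, -0.0]
force: [0.3, -0.6, -0.5]
opening: 0.0006
```

Call:
{"op": "arm_command", "data": {"xyz": [[0, 0, -0.04], [0, 0, 0], [0, 0, 0]], "turn": [[0, 0, 0], [0, 0, 0], [0, 0, 0]]}}

```text
t: 26.72
tool_pos: [0.5813, 0.2005, 0.2338]
orientation: [-1.797, -2.577, 0.0]
force: [-0.0, -0.7, -0.0]
opening: 0.0005
```

Call:
{"op": "arm_command", "data": {"xyz": [[0, 0, -0.02], [0, 0, 0], [0, 0, 0]], "turn": [[0, 0, 0], [0, 0, 0], [0, 0, 0]]}}

```text
t: 27.1
tool_pos: [0.5813, 0.2005, 0.2337]
orientation: [1.797, 2.577, 0.0]
force: [-0.7, 0.4, 0.1]
opening: 0.0005
```

Call:
{"op": "arm_command", "data": {"xyz": [[0, 0, -0.02], [0, 0, 0], [0, 0, 0]], "turn": [[0, 0, 0], [0, 0, 0], [0, 0, 0]]}}

```text
t: 27.48
tool_pos: [0.5813, 0.2004, 0.2334]
orientation: [-1.797, -2.577, 0.0]
force: [-0.6, -0.4, 0.0]
opening: 0.0004
```

Call:
{"op": "arm_command", "data": {"xyz": [[0, 0, -0.02], [0, 0, 0], [0, 0, 0]], "turn": [[0, 0, 0], [0, 0, 0], [0, 0, 0]]}}

```text
t: 27.85
tool_pos: [0.5813, 0.2005, 0.2332]
orientation: [-1.797, -2.577, 0.0]
force: [-0.2, -0.9, 0.2]
opening: 0.0002
```

Call:
{"op": "arm_command", "data": {"xyz": [[0, 0, -0.02], [0, 0, 0], [0, 0, 0]], "turn": [[0, 0, 0], [0, 0, 0], [0, 0, 0]]}}

```text
t: 28.22
tool_pos: [0.5813, 0.2005, 0.2332]
orientation: [1.797, 2.577, 0.0]
force: [-0.0, -0.4, 1.5]
opening: 0.0004
```

Contact is at z=0.2332, and the force rises at once with no travel, so there is no rock. One more firm press, then withdraw.

Call:
{"op": "arm_command", "data": {"xyz": [[0, 0, -0.1], [0, 0, -0.1], [0, 0, 0], [0, 0, 0], [0, 0, 0], [0, 0, 0], [0, 0, 0], [0, 0, 0]], "turn": [[0, 0, 0], [0, 0, 0], [0, 0, 0], [0, 0, 0], [0, 0, 0], [0, 0, 0], [0, 0, 0], [0, 0, 0]]}}

```text
t: 29.22
tool_pos: [0.5814, 0.2005, 0.2328]
orientation: [1.797, 2.577, 0.0]
force: [-7.5, -1.9, 13.7]
opening: 0.0007
```

Call:
{"op": "arm_command", "data": {"xyz": [[0, 0, 0.3], [0, 0, 1], [0, 0, 4], [0, 0, 5], [0, 0, 5], [0, 0, 3], [0, 0, 0], [0, 0, 0]], "turn": [[0, 0, 0], [0, 0, 0], [0, 0, 0], [0, 0, 0], [0, 0, 0], [0, 0, 0], [0, 0, 0], [0, 0, 0]]}}

```text
t: 30.22
tool_pos: [0.581, 0.2004, 0.4129]
orientation: [-1.796, -2.576, 0.002]
force: [0.6, -0.8, -1.0]
opening: 0.0003
```

```bash
python3 - <<'E'
from h import *
tool();tilt('top',8);tilt('scene',8)
p=read_camera('top');W=cloud(p);wedge_fit(p,W);lamp_fit(p,W)
print(robot.close_job())
E
```

```text
t 30.23 pos [0.581  0.2004 0.4129] jaw deg 20.2 zaxis [-0.001 -0.    -1.   ] F [ 0.6 -0.8 -1. ] open 0.0003
top tilt deg [-0.014  0.049] +- [0.014 0.019]
scene tilt deg [-0.078 -0.087] +- [0.019 0.021]
 wedge 0.51 214 (array([593.6, -90.1]), array([48.9, 61.8]), 18.9, [[560.0, -69.0], [580.0, -127.0], [627.0, -111.0], [607.0, -53.0]]) grad [ 0.063 -0.146  0.014] uphill deg -66.6
 lamp 3853 (array([582.1,  74.2]), array([230.9, 230.2]), 45.6, [[419.0, 72.0], [584.0, -89.0], [745.0, 76.0], [581.0, 237.0]]) c [0.58   0.0703 0.0455] grad deg [-0.1   0.15] z 0.0455
the job is handed in; nothing more can be done
None
```

The lamp base now stands level on the wedge, and I handed the job in about 31 s into the 72 s limit. I steered the right-most wedge into line between the open fingers, without gripping it. Then I pushed its thick face until the thin end was about 40 mm past the short foot's centre. I pressed the opposite corner twice, at about 16 N and 14 N, and withdrew.

- **Level:** the tilt went from 3.9° to within about 0.1° on both cameras. That is about the size of the bias the scene camera shows on the bare bench.
- **Firm:** on the second touch-down the force rose straight away, with no free travel. During the 16 N press the measured tilt shifted by roughly 0.1°. I put this down to the rubber feet giving slightly, since it went back afterwards.
- **Undisturbed:** the board's corners moved only 2–3 mm in the pictures, about what un-tilting the raised top explains, so the lamp base stayed where it was. The last scene picture, taken before the second press, shows nothing else moved.

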